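# Ready the jam filler: seat its tube and screw its cap tight

## Robot

A 6-joint arm with a two-finger parallel gripper is mounted at the origin on a cart in front of the work surface, level with it; the furniture and walls round the work are solid. World frame = base frame: x ahead of the robot, y to its left, z up, the work surface at z = 0. Lengths are in mm, angles in rad, forces in N, time in s.
With the tool pointing down it reaches from about 375 to 900 mm from the base axis. Payload 3.1 kg.
Tool frame: the origin (TCP) lies on the centre line of the jaws, within the pads' length; the fingertips stand 25 mm ahead of it and the grasp point (between the pads) lies 6 mm ahead of it; z points along the fingers, y is the line along which they close (so a half turn about z gives the same grasp; the last joint's range is limited). The gripper opens to 85 mm and grips with 20 to 120 N. Pads are 22 mm wide; open, the fingers measure 114 mm over their backs; the gripper's body (76 mm by 85 mm) begins 54 mm behind the grasp point. The pads swing forward as they close: fully open they stand 13 mm farther back than shut.
Start: joints at [-1.323, 0.527, 1.433, -0, 1.181, -0.178], TCP at [258.744, -568.901, 256.31] pointing down, gripper open.
Joint ranges: [-3.08, 3.08], [-0.75, 2.2], [0.22, 2.44], [-1.43, 4.57], [0, 2.65], [-2.85, 2.85]. Speed limits (rad/s): [2.79, 2.79, 3.14, 3.14, 3.14, 3.14].

## Interface

Orientations are given as a unit quaternion [w, x, y, z].
In Python, from plant import arm gives the robot as it stands.
- The arm moves only by the tool move_arm, never from a script. Its argument "motion" is a list of rows, each a list of 3 entries, a list of its own where there are three numbers: the turn, a rotation vector about the tool's x, y, z in degrees, then the shift along the tool's x, y, z in cm, then the finger opening in cm, from 0 to 8.54. In form: [[[rx, ry, rz], [x, y, z], jaw], ...]. A call has 1 to 20 rows; each row shifts and turns the commanded pose from where the row before left it, along the tool's axes as they then stand; what a row does not reach is not made up. A row lasts 1/8 s, in which the tool goes at most 62.5 mm and 10.7 degrees, less where a joint would pass 70% of its speed; a pose out of reach is approached as far as the arm can. A call with a gripper value outside its range is refused whole. The fingers move at their own pace and stop on an object; "squeeze" is the grip in N (left out, the last holds). Time passes only in rows, so rows that do not move let the fingers close. It gives the time, the measured TCP pose, the force, the opening and the grip force at its end, in the units of the state.
- arm.observe(): the state, without advancing time (a new reading comes with each control period).
- arm.camera(name): name is "scene" or "top" or "wrist"; returns a dict with "pixels" (400x640x3 uint8, red, green, blue), "range_z" (400x640 float32, mm along the optical axis (not along the pixel's ray), 0 where there is no reading), "vfov" (degrees; the focal length in pixels is half the picture's height over the tangent of half this angle, whatever the lens; pixels are square), "cx", "cy" (the principal point, pixels), "dist" ([k1, k2, p1, p2, k3] as OpenCV has them; the pictures are not rectified), "world_to_cam" (4x4, takes a point from world to camera coordinates). Camera axes: x right, y down, z forward; pixel columns grow to the right and rows downward; lengths in mm; the calibration is good to about 2 mm. A picture is of the moment at which its call begins.
- arm.job_done(): hands the job in; it is judged then, once.
The state is a dict: "clock": time; "joints": joint angles; "qvel": joint speeds; "joint_torque": joint torques, N m; "tcp_pos": TCP position; "orientation": TCP orientation; "wrist_force": force on the tool from outside, world axes, zero at the start; "moment": the same for the moment, N m; "gripper_width": opening from 0.0 (shut) to 1.0 (fully open); "gripper_force": force on a finger pad.
Only numpy, scipy, OpenCV 4.12 (cv2) and the standard library are available. Lean on these libraries where they do the work, as an engineer would, in place of code of your own. Each camera call takes 0.05 s, during which the arm holds its last target. There are 200 camera calls.

## Task

Get the jam filler ready for use: push the blue filling tube along its cradle fully home on the brass spigot, until its mouth is against the steel shoulder, and screw the grey cap on top of the hopper clockwise until it is tight at its stop. Leave the tubs and the baking cups where they stand.

Things in the scene. Friction and masses are not known exactly. Their poses are not given: they have to be found in the camera images.
- filler: Jam filler, bolted down: white round hopper, 100 mm diameter, 141 mm high without cap, on a base plate 300x100x8 mm (x = -245 to +55 mm, y +-50). Origin on the table under the hopper's axis; z up; outlet points along -x, its axis 60 mm high. Two 8 mm rails along x (y = +-13 mm, tops 49 mm high) from x = -60 to -232 mm are the cradle that holds the tube in line with the spigot.
- outlet_seat (a point): Centre of the steel shoulder's face (38 mm diameter), on the outlet's axis, 60 mm above the table, 62 mm from the hopper's axis: where the tube's mouth belongs. Axes as the filler's. The brass spigot, 20 mm diameter with a tapered tip, stands out 32 mm from here along -x.
- tube: Blue filling tube lying loose in the cradle, 32 mm outer diameter, 25 mm bore, 70 mm long, about 60 g. Origin at the centre of its open mouth; its x axis points out of the mouth toward the spigot; the closed, slightly tapered end (flat face 20 mm across) is at x = -70 mm. It starts in line with the spigot, its mouth 5 to 40 mm short of the spigot's tip.
- cap (a joint): Turn of the grey screw cap (94 mm diameter) about the hopper's vertical axis, rad: 0 is tight (hard stop), positive is unscrewed (anticlockwise from above). Starts 1.2 to 2.2 loose, is captive (stop at 2.6, does not rise or sink), stays where left; needs about 0.15 N m. When tight its bar lies along the filler's x, the red end over the outlet.
- cap_top (a point): Centre of the cap's flat top, on the hopper's axis, 160 mm above the table. Turns with the cap. A black grip bar 92 mm long, 12 mm wide, stands across the cap, centred here, along this point's x axis, its red end toward -x; it rises 24 mm, to 184 mm above the table.
- cap_red_tip (a point): Top of the red end of the bar, 38 mm from the cap's axis, 184 mm above the table.
- tub_1: Bystander: white tub with red lid, 74 mm wide, 70 mm high, loose; origin under its centre.
- tub_2: Bystander: white tub with teal lid, 72 mm wide, 60 mm high, loose; origin under its centre.
- baking_cups_1: Bystander: stack of magenta baking cups, 59 mm wide, 59 mm high, loose; origin under its centre.
There are look-alikes about, which are no part of the job. There is more than one size of the tube; the job needs the smallest.

How it is judged (in metres and radians):
At the end, for the whole second after the job is handed in: The tube is on the spigot with its mouth within 5 mm of the shoulder's centre, in line within 0.12 rad and at rest, and the cap is turned to within 0.1 rad of its tight stop (distance between tube and outlet_seat below 0.005 m and angle between the x axis of tube and the x axis of filler, either way round below 0.12 rad and linear speed of tube below 0.02 m/s and value of joint cap below 0.1 rad); the robot touches nothing.
It fails at once if a bystander (either tub or the baking cups) is moved more than 30 mm (distance of any of tub_1, tub_2, baking_cups_1 from where it was at the start of the episode above 0.03 m).
It also fails if it takes over 48 s, if anything falls off the work surface, if the arm or the gripper's body presses on something with over 40 N, if the wrist force passes 120 N, or if a joint passes its speed limit or range.

## Working session

There is one attempt and no reset: what is moved stays moved. The work goes in short steps, Python scripts to look and compute and a tool call to move; the robot and the scene stay as the last step left them, time stands still between calls to the robot, and variables do not carry over. Pictures are saved under pics/ and viewed, at most 10 in all, crops included, and the job is handed in when it is done.

Besides the shell and the picture viewer there is one more tool, called after "Call:" as name([rows], argument=value, ...), one row to a line, values as JSON. move_arm: Moves the arm, as the interface text tells. Its arguments: {"type":"object","properties":{"motion":{"type":"array","items":{"type":"array"}},"squeeze":{"type":"number"}},"required":["motion"]}

```bash
mkdir -p pics; ls
cat > h.py <<'E'
import numpy as np, cv2
from plant import arm
def cam(n):
    c=arm.camera(n); np.savez('/tmp/%s.npz'%n,**{k:np.array(v) for k,v in c.items()}); return c
def load(n): return dict(np.load('/tmp/%s.npz'%n))
def world(c,u,v,z=None):
    """pixel -> world, by depth or on plane z"""
    f=200/np.tan(np.radians(float(c['vfov']))/2); K=np.array([[f,0,float(c['cx'])],[0,f,float(c['cy'])],[0,0,1]])
    p=cv2.undistortPoints(np.array([[[u,v]]],float),K,np.array(c['dist'],float))[0,0]
    T=np.linalg.inv(c['world_to_cam']); r=T[:3,:3]@np.array([*p,1]); o=T[:3,3]
    s=float(c['range_z'][int(round(v)),int(round(u))]) if z is None else (z-o[2])/r[2]
    return o+s*r
E
python3 - <<'E'
from h import *
for n in('scene','top'):
    c=cam(n); cv2.imwrite(f'pics/{n}1.png',c['pixels'][:,:,::-1])
    print(n,c['vfov'],np.linalg.inv(c['world_to_cam'])[:3].round(2).tolist())
o=arm.observe(); print(o)
E
```

```text
pics
scene 52.46667990216277 [[0.7, -0.3, 0.65, -73.54], [-0.71, -0.29, 0.64, -729.76], [-0.0, -0.91, -0.41, 537.34]]
top 45.60856081437605 [[0.01, -0.99, 0.11, 375.58], [-1.0, -0.02, -0.02, -99.28], [0.03, -0.11, -0.99, 1464.62]]
{'clock': 0.1, 'joints': array([-1.32252723e+00,  5.28372661e-01,  1.43378539e+00, -6.27931031e-06,
        1.18141085e+00, -1.78514956e-01]), 'qvel': array([-0.00054708, -0.00194686, -0.00462575, -0.00064467, -0.00215691,
        0.00026403]), 'joint_torque': array([ 2.38696302e-04, -4.43305278e+01, -1.78586268e+01, -2.51482688e-04,
        3.91797701e-03, -1.88915955e-06]), 'tcp_pos': array([ 258.58207763, -568.33643967,  255.42819566]), 'orientation': array([-9.87421649e-04,  9.77317458e-01,  2.11777267e-01, -3.73575620e-05]), 'wrist_force': array([-0.07503372,  0.29326533, -0.51052248]), 'moment': array([ 0.0635013 , -0.07483667,  0.02716353]), 'gripper_force': 0.0, 'gripper_width': 1.000444559799982}
```

View pics/scene1.png

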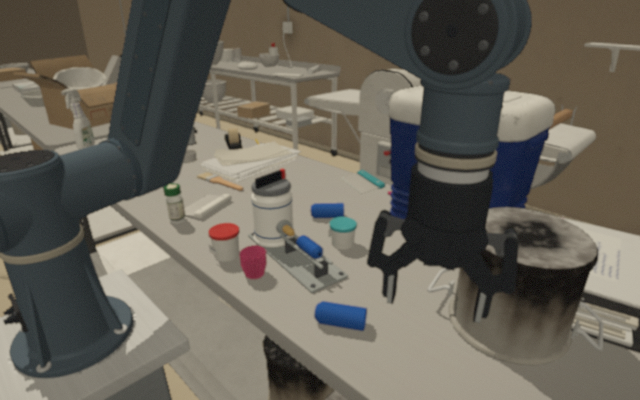

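View pics/top1.png

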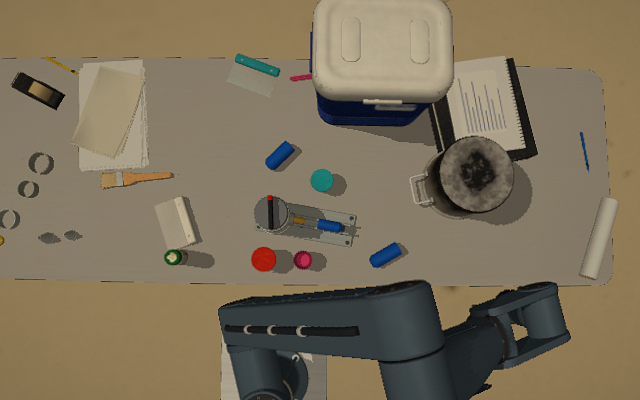

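The top view shows the hopper and cap at about (270,214), with the bar running from red end (270,198) to (270,228). The tube is in its cradle at (330,226), with the outlet pointing image right (world -y). The tubs are at (263,259) and (322,180), and the cups at (303,260). Next I enlarge this area.

Run:
```python
from h import *
c=load('top'); p=c['pixels'][160:280,240:400,::-1]
cv2.imwrite('pics/top1c.png',cv2.resize(p,None,fx=5,fy=5,interpolation=cv2.INTER_CUBIC))
# depth of cap/ tube points
for n,u,v,z in (('bar',270,213,184),('red',270,198,184),('blk',270,229,184),('tub1',263,259,70),('tub2',322,180,60),('cups',303,260,59),('tube',330,226,76)):
    print(n,world(c,u,v).round(),world(c,u,v,z).round())
```

```text
bar [482.   6. 184.] [482.   6. 184.]
red [523.   7. 185.] [523.   7. 184.]
blk [439.   6. 175.] [439.   5. 184.]
tub1 [357.  33.  69.] [357.  33.  70.]
tub2 [ 593. -136.   61.] [ 594. -136.   60.]
cups [355. -83.  28.] [356. -84.  59.]
tube [ 456. -161.   74.] [ 456. -161.   76.]
```

View pics/top1c.png

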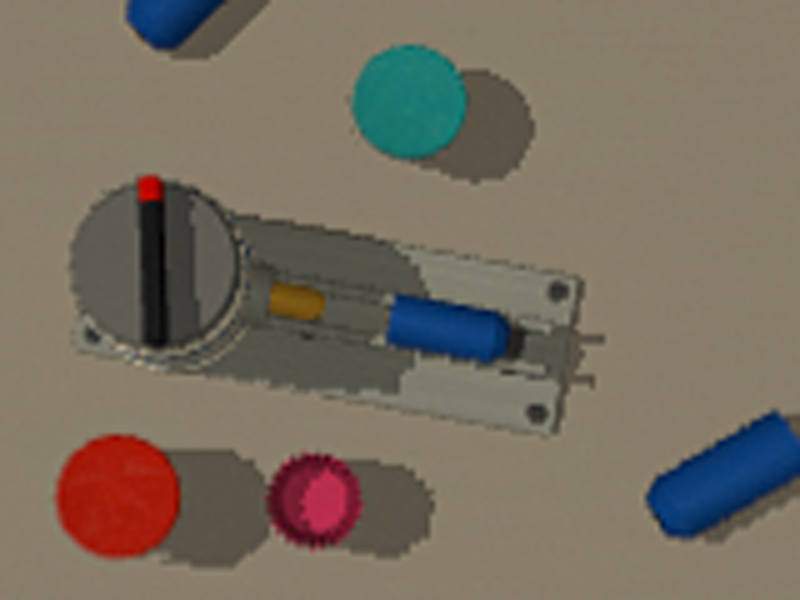

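The crop shows the tube mouth centred at about (388,318), its closed end at (508,338), and the spigot from (268,297) to (325,303). The cap's bar runs from red (149,178) to (157,346). The plate's far-end corners are at (582,277) and (552,436).

Run:
```python
from h import *
c=load('top')
P=lambda x,y,z: world(c,(x+.5)/5-.5+240,(y+.5)/5-.5+160,z)
r=P(149,178,184);b=P(157,346,184); cap=P(155,265,160)
c1=P(582,277,8);c2=P(552,436,8)
print('bar',r,b,(r+b)/2,np.linalg.norm(r-b),'cap',cap)
e=(c1+c2)/2; print('plate',c1,c2,e,np.linalg.norm(c1-c2))
# plate end normal & hopper
for a,n in(((r+b)/2,'bar'),(cap,'cap')):
    d=(e-a)[:2]; print(n,np.linalg.norm(d),np.degrees(np.arctan2(d[1],d[0])))
w=(c1-c2)[:2]; print('perp ang',np.degrees(np.arctan2(w[1],w[0]))-90)
# tube: blue pixels by depth cloud
px=c['pixels'].astype(int); m=np.zeros(px.shape[:2],bool); 
sub=np.zeros_like(m); sub[212:240,312:348]=1
m=sub&(px[:,:,2]>px[:,:,0]+60)
X=np.array([world(c,u,v) for v,u in np.argwhere(m)]); X=X[X[:,2]>55]
top=X[X[:,2]>70]; mu=top[:,:2].mean(0); U=np.linalg.svd(top[:,:2]-mu)[2][0]
U*=np.sign(U[1]); s=(X[:,:2]-mu)@U
print('tube',len(X),mu,U,np.degrees(np.arctan2(-U[1],-U[0])),s.min(),s.max(),X[:,2].max())
print('spig tip',P(325,303,65),'root',P(268,297,70),'mouth',P(388,318,60),'closed',P(508,338,60))
# brass
sub[:]=0; sub[214:226,290:308]=1; m=sub&(px[:,:,0]>px[:,:,2]+60)
Y=np.array([world(c,u,v) for v,u in np.argwhere(m)]); print('brass',len(Y),Y.mean(0),Y.min(0),Y.max(0))
```

```text
bar [530.34038172   8.79505768 184.        ] [439.46075167   2.26305633 184.        ] [484.9005667    5.52905701 184.        ] 91.11407246292742 cap [485.14223003   6.32777543 160.        ]
plate [ 494.52161135 -243.9168422     8.        ] [ 396.73437868 -226.07067063    8.        ] [ 445.62799501 -234.99375642    8.        ] 99.40235767983232
bar 243.70793721875776 -99.27342336971961
cap 244.53518459148097 -99.29914877995576
perp ang -100.3426580546633
tube 211 [ 457.47967155 -157.79287486] [0.15505999 0.98790506] -98.92027554102579 -34.759197919975094 32.990339080107454 80.69055657934064
spig tip [472.21892327 -86.55840366  65.        ] root [474.89338034 -53.10042372  70.        ] mouth [ 464.23938927 -123.8893897    60.        ] closed [ 453.42829118 -195.0458541    60.        ]
brass 63 [472.45426133 -69.6853889   67.08285481] [463.76026125 -84.91308384  60.42071126] [481.45189401 -55.24209116  74.21030118]
```

Call:
move_arm([
  [[0,0,0],[3.1,-2.3,0],0],
  [[0,0,0],[3.1,-2.3,0],0],
  [[0,0,0],[3.1,-2.3,0],0],
  [[0,0,0],[3.1,-2.3,0],0],
  [[0,0,0],[3.1,-2.3,0],0],
  [[0,0,0],[3.1,-2.3,0],0],
  [[0,0,0],[3.1,-2.3,0],0],
  [[0,0,0],[3.1,-2.3,0],0],
  [[0,0,0],[3.1,-2.3,0],0],
  [[0,0,0],[3.3,-2.4,0],0],
  [[0,0,-9.4],[0,0,0],0],
  [[0,0,-9.4],[0,0,0],0],
  [[0,0,-9.4],[0,0,0],0],
  [[0,0,-9.4],[0,0,0],0],
  [[0,0,-9.4],[0,0,0],0],
  [[0,0,-9.2],[0,0,0],0],
  [[0,0,0],[0,0,4],0],
  [[0,0,0],[0,0,4],0],
  [[0,0,0],[0,0,4],0],
  [[0,0,0],[0,0,0],0],
], squeeze=40)

```text
clock: 2.6
tcp_pos: [445.3, -228.0, 133.8]
orientation: [-0.004, 0.762, 0.647, -0.001]
wrist_force: [-0.8, -0.4, 0.3]
gripper_width: 0.002
gripper_force: 0.0
```

```bash
cat > st.py <<'E'
from h import *
from scipy.spatial.transform import Rotation as R
H=np.array([485.,6.]); 
def st():
    o=arm.observe(); d=np.array([-.1616,-.9869]); p=o['tcp_pos']
    q=o['orientation']; M=R.from_quat(q,scalar_first=True).as_matrix()
    rel=p[:2]-H
    print('t',round(o['clock'],2),'along',rel@d,'lat(tool y dir)',rel@np.array([.9869,-.1616]),'z',p[2],'\nF',o['wrist_force'].round(1),'M',o['moment'].round(2),'xyaw',np.degrees(np.arctan2(M[1,0],M[0,0])),'tilt',M[:,2].round(3),'j',o['joints'].round(2))
    return o,M
E
python3 - <<'E'
from st import *
st(); c=cam('scene'); p=c['pixels'][130:300,230:400,::-1]
cv2.imwrite('pics/s2.png',cv2.resize(p,None,fx=3.5,fy=3.5,interpolation=cv2.INTER_CUBIC))
E
```

```text
t 2.6 along 237.3427773585495 lat(tool y dir) -1.3982948762393619 z 133.80907904790007 
F [-0.8 -0.4  0.3] M [ 0.01 -0.   -0.04] xyaw 80.64480715762943 tilt [-0.006  0.005 -1.   ] j [-0.7   0.56  1.85  0.    0.74 -0.53]
```

View pics/s2.png

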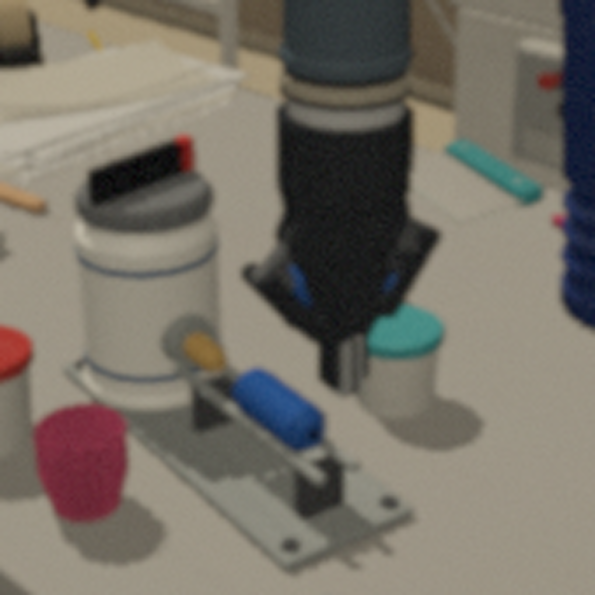

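The closed fingertips show at about (343,390) in the crop, above and behind the tube. The rails end in a low black support at (320,480).

Run:
```python
from h import *
c=load('scene')
for y in (370,380,386,390,394,400):
  for x in (330,345,358):
    print(x,y,world(c,(x+.5)/3.5-.5+230,(y+.5)/3.5-.5+130).round(),end=' ')
  print()
```

```text
330 370 [ 432. -232.  130.] 345 370 [ 439. -237.  130.] 358 370 [ 446. -241.  128.] 
330 380 [ 432. -232.  124.] 345 380 [ 440. -236.  123.] 358 380 [ 447. -240.  121.] 
330 386 [ 435. -229.  117.] 345 386 [ 439. -237.  119.] 358 386 [ 449. -238.  115.] 
330 390 [572. -94.   1.] 345 390 [ 439. -238.  117.] 358 390 [ 447. -240.  114.] 
330 394 [568. -98.   1.] 345 394 [ 439. -237.  114.] 358 394 [ 572. -122.   10.] 
330 400 [ 561. -105.    2.] 345 400 [ 570. -112.    1.] 358 400 [ 574. -121.    3.]
```

Call:
move_arm([
  [[0,0,0],[0,0.14,2],0],
  [[0,0,0],[0,0,2],0],
  [[0,0,0],[0,0,1.5],0],
  [[0,0,0],[0,0,0],0],
  [[0,0,0],[0.8,0,0],0],
  [[0,0,0],[0.8,0,0],0],
  [[0,0,0],[0.8,0,0],0],
  [[0,0,0],[0.6,0,0],0],
  [[0,0,0],[0.6,0,0],0],
  [[0,0,0],[0.6,0,0],0],
  [[0,0,0],[0.6,0,0],0],
  [[0,0,0],[0.6,0,0],0],
  [[0,0,0],[0.6,0,0],0],
  [[0,0,0],[0.4,0,0],0],
  [[0,0,0],[0.4,0,0],0],
  [[0,0,0],[0.2,0,0],0],
  [[0,0,0],[0,0,0],0],
])

```text
clock: 4.78
tcp_pos: [459.7, -160.3, 81.2]
orientation: [-0.0, 0.762, 0.647, -0.0]
wrist_force: [-0.2, -0.3, 0.0]
gripper_width: -0.001
gripper_force: 0.0
```

Run:
```python
from st import *
st(); c=cam('scene'); p=c['pixels'][130:300,230:400,::-1]
cv2.imwrite('pics/s3.png',cv2.resize(p,None,fx=3.5,fy=3.5,interpolation=cv2.INTER_CUBIC))
```

```text
t 4.78 along 168.2160083781594 lat(tool y dir) 1.8869291049045138 z 81.24029546002134 
F [-0.2 -0.3  0. ] M [-0.03  0.07  0.02] xyaw 80.6628895555073 tilt [-0.001  0.    -1.   ] j [-0.57  0.65  1.91  0.    0.58 -0.4 ]
```

View pics/s3.png

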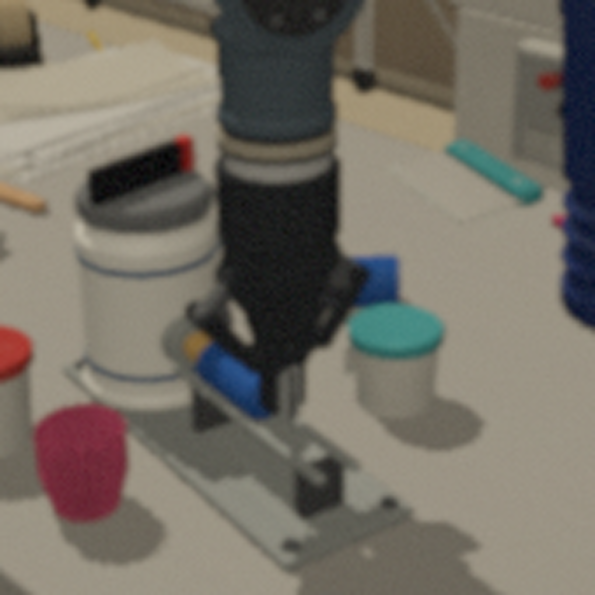

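The tube has slid forward in line, with its mouth starting over the spigot at (205,350). About 25 mm remains.

Call:
move_arm([
  [[0,0,0],[0.4,0,0],0],
  [[0,0,0],[0.4,0,0],0],
  [[0,0,0],[0.4,0,0],0],
  [[0,0,0],[0.4,0,0],0],
  [[0,0,0],[0.4,0,0],0],
  [[0,0,0],[0.2,0,0],0],
  [[0,0,0],[0,0,0],0],
])

```text
clock: 5.7
tcp_pos: [463.4, -138.7, 81.3]
orientation: [-0.0, 0.762, 0.647, -0.0]
wrist_force: [0.4, -1.3, 0.5]
gripper_width: 0.003
gripper_force: 0.0
```

Run:
```python
from st import *
st()
```

```text
t 5.7 along 146.2743323113788 lat(tool y dir) 2.062304547827871 z 81.28762602332093 
F [ 0.4 -1.3  0.5] M [-0.02 -0.01  0.01] xyaw 80.66779333597721 tilt [-0.  0. -1.] j [-0.52  0.65  1.92  0.    0.57 -0.36]
```

Call:
move_arm([
  [[0,0,0],[0.1,0,0],0],
  [[0,0,0],[0.1,0,0],0],
  [[0,0,0],[0.1,0,0],0],
  [[0,0,0],[0,0,0],0],
])

```text
clock: 6.2
tcp_pos: [464.0, -135.9, 81.3]
orientation: [-0.0, 0.762, 0.647, 0.0]
wrist_force: [-0.0, -0.2, 0.5]
gripper_width: 0.0
gripper_force: 0.0
```

Call:
move_arm([
  [[0,0,0],[0.1,0,0],0],
  [[0,0,0],[0.1,0,0],0],
  [[0,0,0],[0,0,0],0],
])

```text
clock: 6.58
tcp_pos: [464.3, -135.1, 81.4]
orientation: [0.001, 0.762, 0.648, -0.001]
wrist_force: [-2.2, -5.2, -0.1]
gripper_width: 0.0
gripper_force: 3.0
```

Call:
move_arm([
  [[0,0,0],[0.15,0,0],0],
  [[0,0,0],[0.15,0,0],0],
  [[0,0,0],[0,0,0],0],
])

```text
clock: 6.95
tcp_pos: [464.7, -134.9, 81.6]
orientation: [0.002, 0.761, 0.649, -0.002]
wrist_force: [-7.2, -16.5, 0.7]
gripper_width: -0.001
gripper_force: 9.1
```

Call:
move_arm([
  [[0,0,0],[-2,0,0],0],
  [[0,0,0],[-2,0,0],0],
  [[0,0,0],[0,0,-5.5],4],
  [[0,0,0],[0,0,-5.5],4],
  [[0,0,0],[0,0,-6],4],
  [[0,0,0],[4.4,0,0],4],
  [[0,0,0],[4.4,0,0],4],
  [[0,0,0],[4.5,0,0],4],
  [[0,0,0],[4.5,-0.2,0],4],
  [[0,0,-10.3],[0,0,0],4],
  [[0,0,-10.3],[0,0,0],4],
  [[0,0,-10.3],[0,0,0],4],
  [[0,0,-10.3],[0,0,0],4],
  [[0,0,-10.3],[0,0,0],4],
  [[0,0,-10.3],[0,0,0],4],
  [[0,0,-10.3],[0,0,0],4],
  [[0,0,-10.3],[0,0,0],4],
  [[0,0,-10.3],[0,0,0],4],
  [[0,0,-10.3],[0,0,0],4],
])

```text
clock: 9.32
tcp_pos: [484.7, 5.8, 251.1]
orientation: [-0.0, -0.035, 0.999, 0.0]
wrist_force: [0.5, -0.1, -1.0]
gripper_width: 0.468
gripper_force: 0.0
```

Run:
```python
from st import *
o,M=st(); print(o['tcp_pos'],o['gripper_width'],'tool-frame delta to cap', M.T@(np.array([485,6,192])-o['tcp_pos']))
c=cam('scene'); p=c['pixels'][100:270,230:400,::-1]
cv2.imwrite('pics/s4.png',cv2.resize(p,None,fx=3.5,fy=3.5,interpolation=cv2.INTER_CUBIC))
```

```text
t 9.32 along 0.25229775406128724 lat(tool y dir) -0.21795483848189223 z 251.13294284192395 
F [ 0.5 -0.1 -1. ] M [-0.    0.04 -0.02] xyaw -176.00983612154783 tilt [-0.001  0.001 -1.   ] j [-0.22  0.35  1.78  0.    1.01 -1.86]
[484.7441511    5.78624727 251.13294284] 0.4683100923645906 tool-frame delta to cap [-0.31404196  0.15863626 59.13283597]
```

View pics/s4.png

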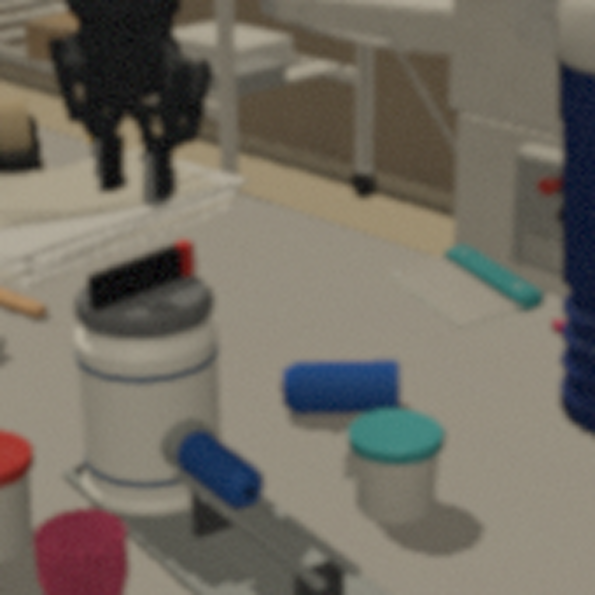

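The tube is seated against the shoulder at (185,445), and the open fingers straddle the bar above the cap. Next I lower and grip.

Call:
move_arm([
  [[0,0,0],[0,0,2.5],4],
  [[0,0,0],[0,0,2.2],4],
  [[0,0,0],[0,0,1.2],4],
  [[0,0,0],[0,0,0],0],
  [[0,0,0],[0,0,0],0],
  [[0,0,0],[0,0,0],0],
  [[0,0,0],[0,0,0],0],
  [[0,0,0],[0,0,0],0],
], squeeze=60)

```text
clock: 10.38
tcp_pos: [485.3, 5.8, 192.7]
orientation: [0.0, -0.032, 0.999, 0.0]
wrist_force: [-0.2, 3.5, 0.2]
gripper_width: 0.121
gripper_force: 61.9
```

Call:
move_arm([
  [[0,0,4],[0,0,0],0],
  [[0,0,8],[0,0,0],0],
  [[0,0,8],[0,0,0],0],
  [[0,0,8],[0,0,0],0],
  [[0,0,8],[0,0,0],0],
  [[0,0,8],[0,0,0],0],
  [[0,0,8],[0,0,0],0],
  [[0,0,8],[0,0,0],0],
  [[0,0,8],[0,0,0],0],
  [[0,0,8],[0,0,0],0],
  [[0,0,8],[0,0,0],0],
  [[0,0,8],[0,0,0],0],
  [[0,0,5],[0,0,0],0],
  [[0,0,2],[0,0,0],0],
  [[0,0,2],[0,0,0],0],
  [[0,0,0],[0,0,0],0],
])

```text
clock: 12.38
tcp_pos: [486.8, 7.2, 192.8]
orientation: [0.0, 0.751, 0.66, 0.003]
wrist_force: [3.8, 9.8, -1.1]
gripper_width: 0.126
gripper_force: 61.5
```

Run:
```python
from st import *
st()
```

```text
t 12.38 along -1.4936049420141835 lat(tool y dir) 1.612414292935445 z 192.75432246921926 
F [ 3.8  9.8 -1.1] M [ 1.58 -0.47 -0.  ] xyaw 82.56923141384222 tilt [ 0.004  0.003 -1.   ] j [-0.22  0.44  1.84  0.01  0.86 -0.09]
```

Call:
move_arm([
  [[0,0,2],[0,0,0],0],
  [[0,0,2],[0,0,0],0],
  [[0,0,2],[0,0,0],0],
  [[0,0,0],[0,0,0],0],
])

```text
clock: 12.88
tcp_pos: [486.9, 7.2, 192.8]
orientation: [0.001, 0.783, 0.622, 0.002]
wrist_force: [3.9, 11.2, -1.6]
gripper_width: 0.122
gripper_force: 70.9
```

Run:
```python
from st import *
st()
```

```text
t 12.88 along -1.5012907347305275 lat(tool y dir) 1.677384235730481 z 192.78582714403885 
F [ 3.9 11.2 -1.6] M [ 1.74 -0.6   1.46] xyaw 76.96075888825867 tilt [ 0.004  0.002 -1.   ] j [-0.22  0.44  1.84  0.    0.86  0.01]
```

The moment about z jumped to 1.5 N m, so the cap is at its stop. Next I release and rise.

Call:
move_arm([
  [[0,0,-3],[0,0,0],0],
  [[0,0,0],[0,0,0],4],
  [[0,0,0],[0,0,0],4],
  [[0,0,0],[0,0,0],4],
  [[0,0,0],[0,0,-3],4],
  [[0,0,0],[0,0,-5],4],
  [[0,0,0],[0,0,-5],4],
  [[0,0,0],[-5,0,-2],4],
  [[0,0,0],[-5,0,0],4],
  [[0,0,0],[-5,0,0],4],
  [[0,0,0],[-5,0,0],4],
  [[0,0,0],[-5,0,0],4],
  [[0,0,0],[0,0,0],4],
])

```text
clock: 14.5
tcp_pos: [439.6, -244.0, 342.2]
orientation: [0.001, 0.77, 0.638, -0.0]
wrist_force: [0.9, 0.4, -0.6]
gripper_width: 0.472
gripper_force: 0.0
```

Run:
```python
from st import *
o,_=st(); c=cam('top'); p=c['pixels'][160:280,240:400,::-1]
cv2.imwrite('pics/top5.png',cv2.resize(p,None,fx=5,fy=5,interpolation=cv2.INTER_CUBIC))
```

```text
t 14.5 along 254.1000011205658 lat(tool y dir) -4.412429510498178 z 342.23842670969907 
F [ 0.9  0.4 -0.6] M [0.03 0.03 0.04] xyaw 79.33437297112113 tilt [ 0.    -0.001 -1.   ] j [-0.73  0.26  1.62 -0.    1.26 -0.54]
```

View pics/top5.png

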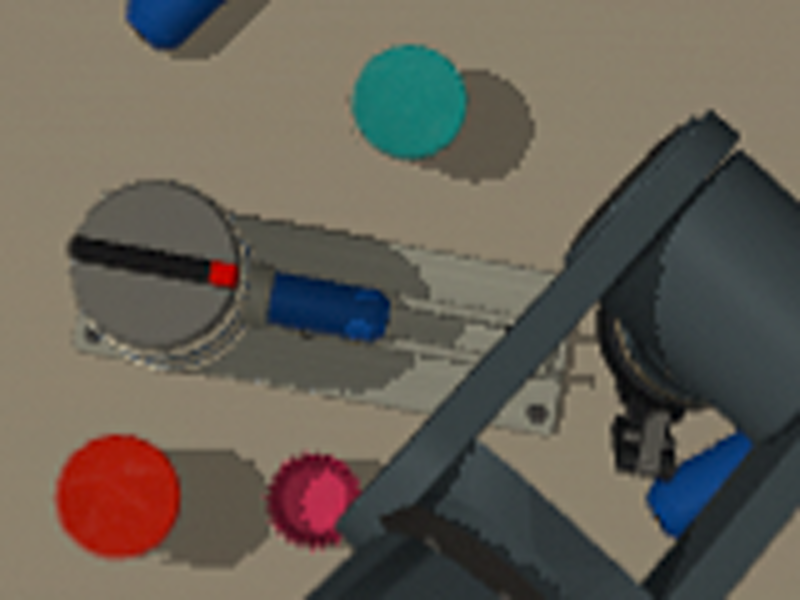

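The red end of the bar at (236,274) now points along the outlet, and the tube mouth at (269,300) is against the shoulder. The tubs and cups are where they started. One numeric check remains.

Run:
```python
from h import *
c=load('top'); P=lambda x,y,z: world(c,(x+.5)/5-.5+240,(y+.5)/5-.5+160,z)
r=P(238,275,184);b=P(70,246,184);d=(r-b)[:2];print('bar ang',np.degrees(np.arctan2(d[1],d[0])))
px=c['pixels'].astype(int); sub=np.zeros(px.shape[:2],bool); sub[210:232,290:325]=1
m=sub&(px[:,:,2]>px[:,:,0]+50); X=np.array([world(c,u,v) for v,u in np.argwhere(m)]); X=X[X[:,2]>60]
s=(X[:,:2]-[485,6])@[-.1616,-.9869]; print(len(X),s.min(),s.max(),X[:,2].max())
```

```text
bar ang -98.91659520150873
218 62.61117998349126 130.2967486524906 79.38399438556098
```

The bar is at -98.9°, against -99.3° when tight. The tube spans about 62 to 131 mm from the hopper's axis, so it is home.

```bash
python3 -c "
from plant import arm
print(arm.job_done())"
```

```text
the job is handed in; nothing more can be done
None
```

The blue tube is fully home against the steel shoulder, the grey cap is tight at its stop, the tubs and baking cups were not moved, and the job was handed in at about 14.5 s (limit 48 s); the hand-in gave no verdict.

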